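# Count off the bag feet into the tray's trough

### The arm

A 7-joint arm with a two-finger parallel gripper is mounted at the origin on a cart in front of the work surface, level with it; the furniture and walls round the work are solid. World frame = base frame: x ahead of the robot, y to its left, z up, the work surface at z = 0. Lengths are in m, angles in rad, forces in N, time in s.
With the tool pointing down it reaches from about 0.4 to 0.85 m from the base axis. Payload 10.4 kg.
Tool frame: the origin (TCP) lies midway between the tips of the shut fingers; the grasp point (between the pads) lies 19 mm behind it; z points along the fingers, y is the line along which they close (so a half turn about z gives the same grasp; the last joint's range is limited). The gripper opens to 87 mm and grips with 3 to 60 N. Pads are 19 mm wide; open, the fingers measure 117 mm over their backs; the gripper's body (75 mm by 190 mm) begins 51 mm behind the grasp point.
Start: joints at [1.317, 0.332, -0.065, 1.46, 0.022, 1.35, -0.088], TCP at [0.143, -0.608, 0.223] pointing down, gripper open.
Joint ranges: [-2.6, 2.6], [-0.5, 2.12], [-1.47, 1.34], [0.16, 2.42], [-1.27, 4.41], [0.06, 2.06], [-2.6, 2.6]. Speed limits (rad/s): [2.22, 2.22, 2.79, 2.79, 3.14, 3.14, 3.14].

### API

Orientations are given as a unit quaternion [x, y, z, w].
In Python, from bench import r gives the robot as it stands.
- The arm moves only by the tool apply_moves, never from a script. Its argument "steps" is a list of rows, each a list of 7 numbers: the turn, a rotation vector about the tool's x, y, z in rad, then the shift along the tool's x, y, z in mm, then the opening, from -1 (shut) to 1 (fully open). In form: [[ax, ay, az, x, y, z, claw], ...]. A call has 1 to 20 rows; each row is the pose to reach, as a shift and turn from the pose commanded when the call began, along the tool's axes at that moment; what a row does not reach only later rows make up. A row lasts 1/12 s, in which the tool goes at most 41.7 mm and 7.16 degrees, less where a joint would pass 70% of its speed; a pose out of reach is approached as far as the arm can. A call with a gripper value outside its range is refused whole. The fingers move at their own pace and stop on an object; "force" is the grip in N (left out, the last holds). Time passes only in rows, so rows that repeat a pose let the fingers close. It gives the time, the measured TCP pose, the force, the opening and the grip force at its end, in the units of the state.
- r.read_state(): the state, without advancing time (a new reading comes with each control period).
- r.camera(name): name is "scene" or "top" or "wrist"; returns a dict with "pixels" (480x640x3 uint8, red, green, blue), "z_map" (480x640 float32, m along the optical axis (not along the pixel's ray), 0 where there is no reading), "fovy" (degrees; the focal length in pixels is half the picture's height over the tangent of half this angle, whatever the lens; pixels are square), "cx", "cy" (the principal point, pixels), "position" and "orientation" of the camera in the world. Camera axes: x right, y down, z forward; pixel columns grow to the right and rows downward; lengths in m; the calibration is good to about 2 mm. A picture is of the moment at which its call begins.
- r.close_job(): hands the job in; it is judged then, once.
The state is a dict: "time": time; "joint_positions": joint angles; "joint_vel": joint speeds; "joint_torque": joint torques, N m; "ee_pos": TCP position; "eef_rot": TCP orientation; "ft_force": force on the tool from outside, world axes, zero at the start; "torque": the same for the moment, N m; "width": finger opening in m; "grip_force": force on a finger pad.
Only numpy, scipy, OpenCV 4.12 (cv2) and the standard library are available. Lean on these libraries where they do the work, as an engineer would, in place of code of your own. Each camera call takes 0.05 s, during which the arm holds its last target. There are 200 camera calls.

### The job

Kit the hardware for the holdall: sweep the four round domed bag feet across the counting tray's deck with the fingertips into the trough along its far side, and leave the two square roller buckles lying on the deck. Then push the trough's lid fully shut, so that the feet stay in when the tray is tipped. Only push: lift nothing, and leave the spool, the beeswax and the tin beside the tray where they stand.

Things in the scene. Friction and masses are not known exactly. Their poses are not given: they have to be found in the camera images.
- tray: Grey sheet-metal counting tray, 194 mm deep (x) by 250 mm wide (y), fixed. Origin on the table 87 mm in front of its far side; x points away from the robot to the trough, y along the trough, z up. Deck 36 mm above the table, x -104 to +38, y -122 to +122 mm. A 3 mm rim at the front (x = -107) and both ends stands 9 mm above it; a gap at the front right corner is a pouring spout, to x = -127.
- deck_edge (a point): Middle of the far edge of the deck, which has no rim there and drops straight into the trough: tray frame (38, 0, 36) mm. The trough runs the full width, from x = +38 to +84 mm; its floor is 7 mm above the table.
- hinge_mid (a point): Middle of the trough lid's hinge line, which runs along the tray's y on top of the far wall: tray frame (87, 0, 40.5) mm.
- trough_lid (a joint): Hinge of the trough lid, rad: 0 = shut, level over the trough; grows as the free edge swings up and away from the robot. 1.57 is upright; it starts open, leaning away from the robot (1.85 to 2.25); stop at 2.3. A stiff friction hinge: it stays at any angle where it is left, and about 1 N at the free edge turns it.
- lid_edge (a point): Middle of the free edge of the trough lid, at the tip of its thumb tab, 62 mm from the hinge line. The lid is an aluminium plate 244 mm long, 52 mm wide (62 mm at the tab, which is 50 mm long) and 2.5 mm thick; shut, its top is 42 mm above the table.
- foot_1: Round domed brass bag foot, flat underside, 24 mm in diameter, 13 mm high (upright side for the lowest 6.5 mm), about 18 g, lying loose on the deck, dome up. Origin at the centre of its underside. The four feet and two buckles lie one to a lane: lanes 40 mm apart along the tray's y, each with a clear way to the trough.
- foot_2: A second bag foot, the same.
- foot_3: A third bag foot, the same.
- foot_4: A fourth bag foot, the same.
- buckle_1: Square brass roller buckle, an open frame 30 x 29 mm, 6 to 8 mm high, 22 g, lying flat and loose on the deck. Origin at the centre of its underside.
- buckle_2: A second roller buckle, the same.
- spool: Bystander: spool of dark thread standing left of the tray, 42 mm in diameter, 70 mm high. Origin under its centre.
- wax: Bystander: yellowish block of beeswax, 37 x 53 x 20 mm, lying left of the tray. Origin under its centre.
- tin: Bystander: round wax tin, 68 mm in diameter, 34 mm high, right of the tray. Origin under its centre.

How it is judged:
By the outcome, as a careful person would: the job done as asked, in the order asked, and still so for the second after the job is handed in, with the robot touching nothing.
It also fails if it takes over 58 s, if anything falls off the work surface, if the arm or the gripper's body presses on something with over 40 N, if the wrist force passes 120 N, or if a joint passes its speed limit or range.

## Working session

There is one attempt and no reset: what is moved stays moved. The work goes in short steps, Python scripts to look and compute and a tool call to move; the robot and the scene stay as the last step left them, time stands still between calls to the robot, and variables do not carry over. Pictures are saved under pics/ and viewed, at most 10 in all, crops included, and the job is handed in when it is done.

Besides the shell and the picture viewer there is one more tool, called after "Request:" by a JSON object that holds its "method" and its "body", one argument or row to a line. apply_moves: Moves the arm, as the interface text tells. Its arguments: {"type":"object","properties":{"steps":{"type":"array","items":{"type":"array","items":{"type":"number"}}},"force":{"type":"number"}},"required":["steps"]}

```bash
mkdir -p pics; ls
cat > h.py <<'E'
import numpy as np, cv2
from scipy.spatial.transform import Rotation as R
from bench import r
def cam(n,save=None):
    c=r.camera(n)
    if save: cv2.imwrite('pics/'+save,c['pixels'][:,:,::-1])
    np.savez('/tmp/'+n+'.npz',**c); return c
def load(n): return dict(np.load('/tmp/'+n+'.npz'))
def ray(c,u,v):
    f=240/np.tan(np.radians(float(c['fovy']))/2)
    d=np.stack([(np.asarray(u)-c['cx'])/f,(np.asarray(v)-c['cy'])/f,np.ones(np.shape(u))],-1)
    return R.from_quat(c['orientation']).apply(d.reshape(-1,3)).reshape(d.shape)
def plane(c,u,v,z):
    d=ray(c,u,v); p=np.asarray(c['position']); return p+d*((z-p[2])/d[...,2])[...,None]
def depth(c,u,v):
    u=np.asarray(u);v=np.asarray(v)
    return c['position']+ray(c,u,v)*c['z_map'][v.astype(int),u.astype(int)][...,None]
def cloud(c):
    v,u=np.mgrid[0:480,0:640]; return depth(c,u,v)
E
python3 - <<'E'
from h import *
for n in ('top','scene'):
    c=cam(n,n+'0.png'); print(n,c['position'],c['orientation'],c['fovy'],c['cx'],c['cy'])
s=r.read_state(); print(s['time'],s['ee_pos'],s['eef_rot'],s['width'])
E
```

```text
pics
top [0.30621966 0.17706553 1.17548019] [-0.69638699  0.71276216 -0.05598358  0.06229851] 46.13028067159033 318.2639821114249 237.14231840876147
scene [-0.19273392  0.88753261  0.66557494] [-0.33547013  0.80796995 -0.44970213  0.18003428] 52.15527846838983 321.0442727642223 239.25855485877867
0.1 [ 0.14285188 -0.60810192  0.22185235] [ 9.93350535e-01  1.15127368e-01 -1.05399769e-04 -6.25942178e-04] 0.0871594562057479
```

View pics/top0.png

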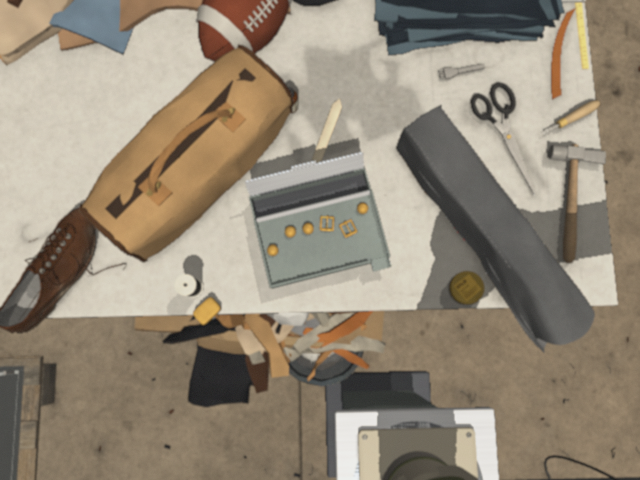

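View pics/scene0.png

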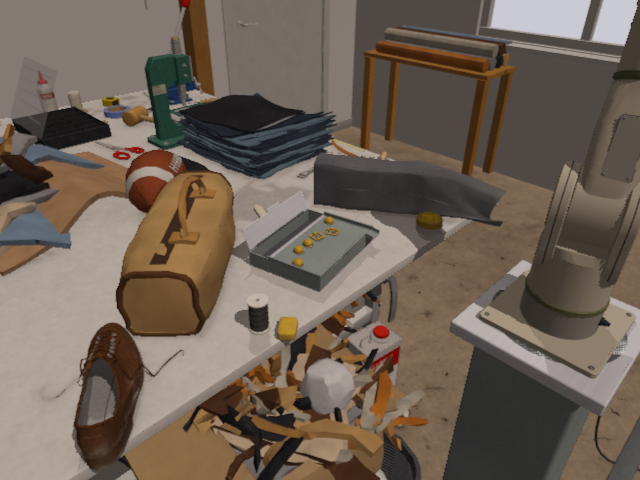

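The top view shows the tray at about (320,225). The feet are at (272,249), (290,231), (308,228) and (362,208), the buckles at (327,223) and (348,227), and the open lid at about (308,168). The spool is at (187,285), the wax at (207,308) and the tin at (466,288). The scene view shows the same layout, with the holdall to the left of the tray and a grey roll to the right.

```bash
cat > m.py <<'E'
from h import *
def tray(c):
    P=cloud(c); ok=(c['z_map']>0)&(P[...,2]>.028)&(P[...,2]<.052)
    v,u=np.mgrid[0:480,0:640]; ok&=(u>235)&(u<395)&(v>165)&(v<295)
    n,l,st,_=cv2.connectedComponentsWithStats(ok.astype(np.uint8)); k=1+np.argmax(st[1:,4]); return P,l==k
if __name__=='__main__':
    c=load('top'); P,m=tray(c); Q=P[m]; print(m.sum(),np.median(Q[:,2]))
    print(cv2.minAreaRect((Q[:,:2]*1000).astype(np.float32)))
    h=cv2.cvtColor(c['pixels'],cv2.COLOR_RGB2HSV)
    roi=np.zeros((480,640),bool); roi[195:270,255:385]=1
    b=((h[...,1]>110)&(h[...,0]<30)&roi).astype(np.uint8)
    n,l,st,ce=cv2.connectedComponentsWithStats(b)
    for i in range(1,n):
        if st[i,4]>8: print(st[i],ce[i],plane(c,ce[i][0],ce[i][1],.041)[:2].round(4), 'z',P[l==i][:,2].mean().round(4))
    # heights map of surroundings
    for lo,hi in((.06,.1),(.1,.2),(.2,.5)):
        w=(P[...,2]>lo)&(P[...,2]<hi)&(P[...,0]>.3)&(c['z_map']>0); q=P[w]
        for s,nm in((q[:,1]>.22,'L'),(q[:,1]<0.08,'R')):
            print(lo,nm,s.sum(), q[s].min(0).round(3) if s.any() else'',q[s].max(0).round(3) if s.any() else '')
    im=cv2.resize(c['pixels'][130:310,160:500],None,fx=2.3,fy=2.3,interpolation=cv2.INTER_CUBIC); cv2.imwrite('pics/crop0.png',im[:,:,::-1])
E
python3 m.py
```

```text
9615 0.037103722925391436
((514.554443359375, 182.8018035888672), (217.7071533203125, 254.20741271972656), 11.869623184204102)
[358 203  10  11  89] [362.2247191  207.86516854] [0.557  0.0933] z 0.0604
[320 216  14  15  91] [326.2967033  223.63736264] [0.5258 0.168 ] z 0.0408
[340 220  17  17  93] [348.02150538 228.35483871] [0.5149 0.1238] z 0.0408
[303 223  10  11  89] [307.62921348 228.03370787] [0.5176 0.2064] z 0.0475
[285 226  10  11  89] [289.7752809  231.13483146] [0.512  0.2431] z 0.0602
[268 245  10  11  89] [272.37078652 249.74157303] [0.4744 0.2791] z 0.0481
0.06 L 9769 [0.321 0.22  0.06 ] [1.027 0.855 0.1  ]
0.06 R 3813 [ 0.3   -0.348  0.06 ] [0.978 0.056 0.1  ]
0.1 L 24060 [0.429 0.225 0.1  ] [0.999 0.794 0.2  ]
0.1 R 17370 [ 0.303 -0.327  0.1  ] [0.975 0.061 0.173]
0.2 L 790 [0.583 0.36  0.2  ] [0.709 0.485 0.227]
0.2 R 0
```

View pics/crop0.png

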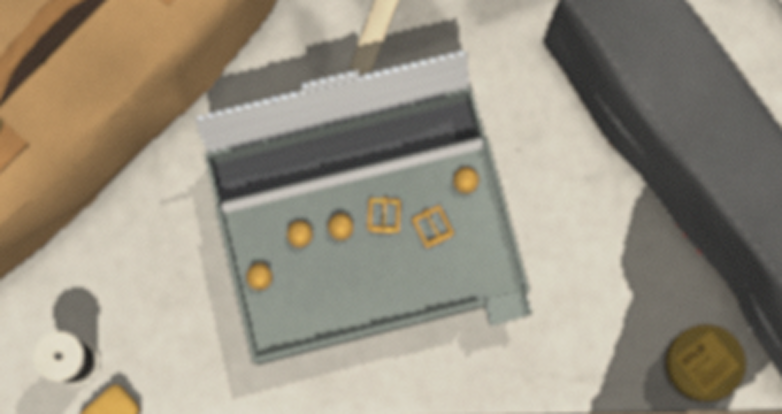

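The crop confirms the lid is open behind the trough and the spout is at the front right. The four feet (crop about (260,276), (300,234), (341,226), (466,180)) and two buckles ((384,215), (433,226)) are all separate. Next I'll work in the tray frame and check the fit and clearances.

```bash
cat > t.py <<'E'
from h import *
from m import tray
c=load('top'); P,m=tray(c); Q=P[m]
(cx,cy),_,a=cv2.minAreaRect((Q[:,:2]*1000).astype(np.float32))
a=np.radians(a); X=np.array([np.cos(a),np.sin(a)]);Y=np.array([-np.sin(a),np.cos(a)])
T=np.c_[(P[...,:2]-np.array([cx,cy])/1000)@np.c_[X,Y]*1000,P[...,2].ravel().reshape(480,640,1)*1000] if 0 else np.concatenate([(P[...,:2]-np.array([cx,cy])/1000)@np.c_[X,Y]*1000,P[...,2:]*1000],-1)
# profile along x through middle
for y0 in(-40,40):
    w=(abs(T[...,1]-y0)<4)&(T[...,0]>-150)&(T[...,0]<200)&(c['z_map']>0); q=T[w]; q=q[np.argsort(q[:,0])]
    print(y0,[(int(x),int(z)) for x,_,z in q[::5]])
w=(abs(T[...,0]+40)<3)&(abs(T[...,1])<150)&(c['z_map']>0);q=T[w];q=q[np.argsort(q[:,1])];print([(int(y),int(z)) for _,y,z in q if abs(y)>110])
for u,v,z in((362.2,207.9,42),(326.3,223.6,40),(348,228.4,40),(307.6,228,42),(289.8,231.1,42),(272.4,249.7,42)):
    p=plane(c,u,v,z/1000)[:2]; print(((p-np.array([cx,cy])/1000)@np.c_[X,Y]*1000).round(1))
# obstacles above body height
for z0 in(45,100):
    w=(T[...,2]>z0)&(T[...,0]>-140)&(T[...,0]<260)&(c['z_map']>0)
    for x0 in range(-140,260,40):
        q=T[w&(T[...,0]>=x0)&(T[...,0]<x0+40)]; l=q[q[:,1]>40,1]; rr=q[q[:,1]<-40,1]
        print(z0,x0,'L',l.min().round() if len(l) else None,'R',rr.max().round() if len(rr) else None)
w=(abs(T[...,1])<115)&(T[...,0]>80)&(T[...,0]<260)&(T[...,2]>12);print('behind',[(x0,int(T[w&(T[...,0]>x0)&(T[...,0]<x0+20)][:,2].max(initial=0))) for x0 in range(80,260,20)])
E
python3 t.py
```

```text
-40 [(-149, 0), (-147, 3), (-144, 3), (-142, 1), (-139, 1), (-136, 2), (-133, -4), (-131, 2), (-129, 0), (-125, 1), (-123, 1), (-120, 0), (-116, 0), (-114, 3), (-111, 0), (-108, 0), (-106, 3), (-103, -2), (-101, 1), (-98, 0), (-95, 0), (-93, 2), (-90, 48), (-90, 47), (-89, 46), (-86, 49), (-84, 40), (-81, 36), (-78, 35), (-76, 40), (-73, 40), (-71, 40), (-68, 38), (-65, 36), (-63, 39), (-61, 39), (-58, 36), (-55, 34), (-53, 36), (-50, 33), (-47, 37), (-45, 37), (-43, 41), (-40, 39), (-38, 36), (-35, 33), (-32, 36), (-29, 34), (-27, 37), (-24, 36), (-21, 37), (-19, 38), (-16, 37), (-13, 36), (-11, 31), (-8, 38), (-5, 37), (-3, 36), (0, 35), (2, 37), (5, 32), (8, 35), (11, 34), (14, 37), (15, 37), (19, 39), (21, 37), (25, 37), (27, 38), (30, 32), (33, 34), (36, 41), (38, 34), (41, 35), (44, 40), (46, 31), (48, 36), (51, 39), (53, 39), (64, 7), (66, 8), (69, 2), (73, 8), (75, 12), (78, 6), (81, 6), (84, 5), (87, 5), (89, 6), (93, 8), (95, 4), (98, 5), (100, 20), (101, 20), (101, 32), (101, 41), (104, 48), (105, 51), (107, 52), (109, 65), (111, 53), (112, 63), (114, 73), (114, 67), (116,
[... 2640 characters left out ...]
, 0), (147, 1), (148, 1), (148, 0), (149, -1)]
[ 22.9 -96.2]
[  8.2 -16.9]
[-11.7 -57.8]
[ 7.7 22.6]
[ 9.8 59.4]
[-19.6 102.3]
45 -140 L None R -122.0
45 -100 L 40.0 R -41.0
45 -60 L 94.0 R -52.0
45 -20 L 48.0 R -55.0
45 20 L 122.0 R -87.0
45 60 L 75.0 R -211.0
45 100 L 40.0 R -40.0
45 140 L 84.0 R -201.0
45 180 L 43.0 R None
45 220 L 40.0 R None
100 -140 L None R -295.0
100 -100 L None R -279.0
100 -60 L None R -261.0
100 -20 L 358.0 R -242.0
100 20 L 267.0 R -226.0
100 60 L 200.0 R -212.0
100 100 L 143.0 R -199.0
100 140 L 93.0 R -201.0
100 180 L 43.0 R None
100 220 L 40.0 R None
behind [(80, 48), (100, 94), (120, 103), (140, 91), (160, 137), (180, 148), (200, 156), (220, 172), (240, 170)]
```

```bash
cat >> h.py <<'E'
A=np.radians(11.87); TX=np.array([np.cos(A),np.sin(A),0]); TY=np.array([-np.sin(A),np.cos(A),0]); O=np.array([.5312,.1863,0])
M=np.c_[TX,TY,[0,0,1]]
def totray(p): return (np.asarray(p)-O)@M*1000
def toworld(q): return O+M@(np.asarray(q)/1000)
def rel(q,pos=None,rot=None):
    s=r.read_state(); return R.from_quat(s['eef_rot']).inv().apply(toworld(q)-s['ee_pos'])*1000
E
python3 - <<'E'
from h import *
c=load('top'); T=totray(cloud(c)); ok=(c['z_map']>0)
for x0 in range(60,260,20):
    w=ok&(T[...,0]>x0)&(T[...,0]<x0+20)
    print(x0,[(y0,int(np.percentile(T[w&(T[...,1]>y0)&(T[...,1]<y0+20)][:,2],98)) if (w&(T[...,1]>y0)&(T[...,1]<y0+20)).any() else -1) for y0 in range(-140,180,20)])
w=ok&(T[...,0]>86)&(T[...,0]<125)&(abs(T[...,1])<110)&(T[...,2]>50)&(T[...,2]<110); q=T[w]
pf=np.polyfit(q[:,2],q[:,0],1); print('lid',pf,'x at 40.5',np.polyval(pf,40.5),'ang',np.pi/2+np.arctan(pf[0]))
print(totray(r.read_state()['ee_pos']), rel(totray([.45,-.4,.26])), rel([-70,-96,130]))
E
```

```text
60 [(-140, 40), (-120, 34), (-100, 12), (-80, 13), (-60, 12), (-40, 11), (-20, 11), (0, 11), (20, 14), (40, 11), (60, 11), (80, 11), (100, 12), (120, 41), (140, 5), (160, 5)]
80 [(-140, 41), (-120, 75), (-100, 78), (-80, 78), (-60, 79), (-40, 79), (-20, 82), (0, 82), (20, 81), (40, 85), (60, 83), (80, 87), (100, 87), (120, 89), (140, 4), (160, 95)]
100 [(-140, 4), (-120, 92), (-100, 91), (-80, 93), (-60, 92), (-40, 96), (-20, 101), (0, 101), (20, 100), (40, 93), (60, 93), (80, 93), (100, 93), (120, 91), (140, 113), (160, 134)]
120 [(-140, 5), (-120, 4), (-100, 5), (-80, 5), (-60, 4), (-40, 11), (-20, 5), (0, 4), (20, 5), (40, 4), (60, 6), (80, 4), (100, 84), (120, 130), (140, 140), (160, 144)]
140 [(-140, 4), (-120, 3), (-100, 4), (-80, 4), (-60, 11), (-40, 13), (-20, 4), (0, 4), (20, 5), (40, 4), (60, 4), (80, 114), (100, 133), (120, 142), (140, 146), (160, 146)]
160 [(-140, 4), (-120, 5), (-100, 5), (-80, 11), (-60, 12), (-40, 11), (-20, 5), (0, 4), (20, 6), (40, 4), (60, 120), (80, 134), (100, 145), (120, 145), (140, 147), (160, 147)]
180 [(-140, 4), (-120, 4), (-100, 6), (-80, 12
[... 191 characters left out ...]
 (-40, 5), (-20, 3), (0, 5), (20, 123), (40, 139), (60, 149), (80, 154), (100, 175), (120, 200), (140, 210), (160, 212)]
220 [(-140, 3), (-120, 11), (-100, 12), (-80, 11), (-60, 4), (-40, 5), (-20, 4), (0, 123), (20, 141), (40, 153), (60, 154), (80, 156), (100, 170), (120, 155), (140, 153), (160, 152)]
240 [(-140, 6), (-120, 13), (-100, 11), (-80, 6), (-60, 4), (-40, 5), (-20, 122), (0, 140), (20, 152), (40, 157), (60, 157), (80, 158), (100, 156), (120, 155), (140, 153), (160, 150)]
lid [ 0.3762722  69.34224284] x at 40.5 84.58126706711842 ang 1.9306818864669442
[-543.44597586 -697.5350546   221.85235494] [ 346.60141561 -132.3816257   -38.0024617 ] [ 487.5126471  -590.08034901   92.56872962]
```

Request:
{"method": "apply_moves", "body": {
  "steps": [
    [0, 0, -0.4, 150, -40, -38, -1],
    [0, 0, -0.8, 346, -132, -38, -1],
    [0, 0, -0.8, 346, -132, -38, -1],
    [0, 0, -0.8, 346, -132, -38, -1],
    [0, 0, -0.8, 346, -132, -38, -1],
    [0, 0, -0.8, 346, -132, -38, -1],
    [0, 0, -0.8, 346, -132, -38, -1],
    [0, 0, -0.8, 346, -132, -38, -1],
    [0, 0, -1.2, 346, -132, -38, -1],
    [0, 0, -1.546, 420, -360, -38, -1],
    [0, 0, -1.546, 488, -590, -38, -1],
    [0, 0, -1.546, 488, -590, -38, -1],
    [0, 0, -1.546, 488, -590, -38, -1],
    [0, 0, -1.546, 488, -590, -38, -1],
    [0, 0, -1.546, 488, -590, -38, -1],
    [0, 0, -1.546, 488, -590, -38, -1],
    [0, 0, -1.546, 488, -590, -38, -1],
    [0, 0, -1.546, 488, -590, -38, -1],
    [0, 0, -1.546, 488, -590, -38, -1],
    [0, 0, -1.546, 488, -590, -38, -1]
  ],
  "force": 20
}}

```text
time: 1.77
ee_pos: [0.4811, 0.0583, 0.2606]
eef_rot: [0.631, 0.776, -0.0, 0.0]
ft_force: [0.2, -0.4, -0.5]
width: 0.0006
grip_force: 0.0
```

Run:
```python
from h import *
s=r.read_state(); print(totray(s['ee_pos']),rel([-20,-96,130]),R.from_quat(s['eef_rot']).as_matrix().T@M)
c=cam('wrist','w0.png'); print(totray(c['position']))
h=cv2.cvtColor(c['pixels'],cv2.COLOR_RGB2HSV)
b=((h[...,1]>110)&(h[...,0]<30)).astype(np.uint8)
n,l,st,ce=cv2.connectedComponentsWithStats(b)
for i in range(1,n):
    if st[i,4]>200: print(st[i],ce[i].round(),totray(plane(c,ce[i][0],ce[i][1],.042)).round(1))
```

```text
[ -75.31772082 -115.00559699  260.56825775] [ 19.19339356  55.26785868 130.56190227] [[ 1.54081835e-03  9.99998504e-01 -7.85722675e-04]
 [ 9.99998801e-01 -1.54069536e-03  1.57112946e-04]
 [ 1.55902151e-04 -7.85963815e-04 -9.99999679e-01]]
[-74.36821499 -30.46220739 423.04458307]
[194   0  38  26 858] [212.  11.] [-174.7   71.4   42. ]
[ 574    0   66  115 3897] [616.  37.] [204.8  49.7  42. ]
[381  11  26  30 594] [393.  25.] [-6.2 59.5 42. ]
[192  54  32  35 213] [209.  70.] [-181.9   21.9   42. ]
[377  55  25  28 529] [389.  69.] [-8.  22.6 42. ]
[370  95  37  36 528] [388. 112.] [ -7.3 -16.8  42. ]
[351 137  33  34 479] [366. 153.] [-26.9 -57.1  42. ]
[387 180  23  22 393] [398. 191.] [  7.7 -95.7  42. ]
[202 296  40  10 263] [221. 301.] [-191.4 -225.6   42. ]
[299 321   8  63 305] [302. 353.] [ -97.5 -297.    42. ]
[335 322   8  62 327] [339. 353.] [ -51.4 -297.1   42. ]
[  89  397  386   25 7520] [294. 410.] [-109.  -384.9   42. ]
```

View pics/w0.png

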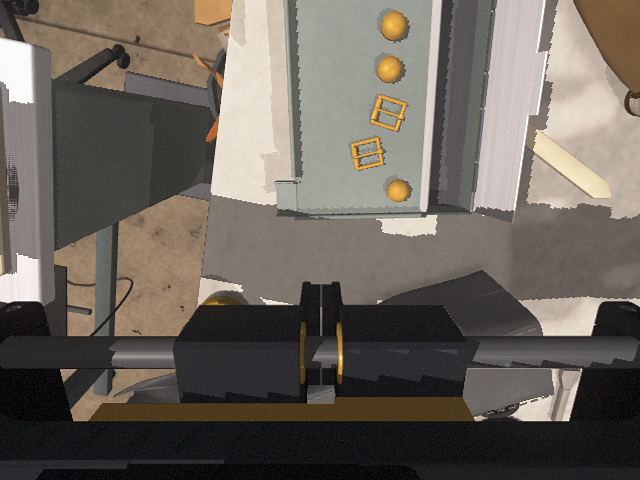

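The wrist view agrees with the top view: the feet are at (394,25), (389,69) and (398,191) px and the buckles at (389,112) and (366,153). The fourth foot is above the frame. I'll descend behind the right-hand foot.

Request:
{"method": "apply_moves", "body": {
  "steps": [
    [0, 0, 0, 19, 40, 40, -1],
    [0, 0, 0, 19, 40, 80, -1],
    [0, 0, 0, 19, 40, 120, -1],
    [0, 0, 0, 19, 40, 160, -1],
    [0, 0, 0, 19, 40, 190, -1],
    [0, 0, 0, 19, 40, 205, -1],
    [0, 0, 0, 19, 40, 215, -1],
    [0, 0, 0, 19, 40, 219, -1],
    [0, 0, 0, 19, 40, 220, -1],
    [0, 0, 0, 19, 40, 220, -1],
    [0, 0, 0, 19, 40, 220, -1]
  ]
}}

```text
time: 2.73
ee_pos: [0.5179, 0.0833, 0.0419]
eef_rot: [0.631, 0.776, 0.001, 0.001]
ft_force: [0.2, -0.6, 0.1]
width: 0.0
grip_force: 0.0
```

Run:
```python
from h import *
s=r.read_state(); print(s['time'],totray(s['ee_pos']),s['ft_force'])
```

```text
2.7333 [-34.18097558 -98.10743426  41.92103948] [ 0.24827719 -0.60628164  0.13450593]
```

Request:
{"method": "apply_moves", "body": {
  "steps": [
    [0, 0, 0, 2, 4, 2.5, -1],
    [0, 0, 0, 2, 10, 2.5, -1],
    [0, 0, 0, 2, 18, 2.5, -1],
    [0, 0, 0, 2, 26, 2.5, -1],
    [0, 0, 0, 2, 34, 2.5, -1],
    [0, 0, 0, 2, 42, 2.5, -1],
    [0, 0, 0, 2, 50, 2.5, -1],
    [0, 0, 0, 2, 56, 2.5, -1],
    [0, 0, 0, 2, 60, 2.5, -1],
    [0, 0, 0, 2, 60, 2.5, -1],
    [0, 0, 0, 2, 60, 2.5, -1],
    [0, 0, 0, 2, 60, -30, -1],
    [0, 0, 0, 2, 60, -60, -1]
  ]
}}

```text
time: 3.82
ee_pos: [0.5736, 0.0972, 0.1001]
eef_rot: [0.631, 0.776, -0.001, -0.001]
ft_force: [0.5, -0.8, 0.7]
width: 0.0005
grip_force: 0.0
```

```bash
cat > look.py <<'E'
from h import *
import sys
s=r.read_state(); print(s['time'],totray(s['ee_pos']).round(1),s['ft_force'].round(1) if hasattr(s['ft_force'],'round') else s['ft_force'])
n=sys.argv[1]
c=cam(n,sys.argv[2] if len(sys.argv)>2 else None)
h=cv2.cvtColor(c['pixels'],cv2.COLOR_RGB2HSV)
b=((h[...,1]>110)&(h[...,0]<30)).astype(np.uint8)
k,l,st,ce=cv2.connectedComponentsWithStats(b)
for i in range(1,k):
    p=totray(plane(c,ce[i][0],ce[i][1],.042))
    if st[i,4]>15 and abs(p[0])<125 and abs(p[1])<130: print(st[i],ce[i].round(),p.round(1), 'if floor',totray(plane(c,ce[i][0],ce[i][1],.014)).round(1))
E
python3 look.py top top1.png
```

```text
3.8167 [ 23.2 -96.  100.1] [ 0.5 -0.8  0.7]
[320 216  14  15  91] [326. 223.] [ -8.8 -16.3  42. ] if floor [ -3.6 -17.6  14. ]
[340 220  17  17  84] [349. 228.] [-29.6 -59.5  42. ] if floor [-24.9 -61.9  14. ]
[303 223  10  11  90] [308. 228.] [-9.5 22.5 42. ] if floor [-4.3 22.1 14. ]
[285 226  10  11  88] [290. 231.] [-7.3 59.4 42. ] if floor [-2.  59.9 14. ]
[268 245  10  11  89] [272. 250.] [-36.7 102.4  42. ] if floor [-32.1 104.   14. ]
```

View pics/top1.png

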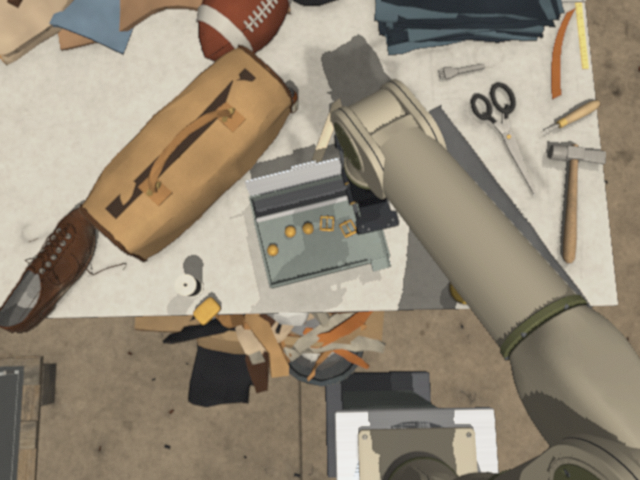

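The arm hides the right end of the trough, but the other five pieces have not moved. I'll check that foot later and go on to the one at y=22.

Request:
{"method": "apply_moves", "body": {
  "steps": [
    [0, 0, 0, 30, -17, -10, -1],
    [0, 0, 0, 65, -40, -10, -1],
    [0, 0, 0, 100, -60, 0, -1],
    [0, 0, 0, 118, -68, 0, -1],
    [0, 0, 0, 118, -68, 20, -1],
    [0, 0, 0, 118, -68, 45, -1],
    [0, 0, 0, 118, -68, 57, -1],
    [0, 0, 0, 118, -68, 61, -1],
    [0, 0, 0, 118, -68, 61, -1],
    [0, 0, 0, 118, -60, 61, -1],
    [0, 0, 0, 118, -50, 61, -1],
    [0, 0, 0, 118, -42, 61, -1],
    [0, 0, 0, 118, -34, 61, -1],
    [0, 0, 0, 118, -26, 61, -1],
    [0, 0, 0, 118, -18, 61, -1],
    [0, 0, 0, 118, -10, 61, -1],
    [0, 0, 0, 118, -4, 61, -1],
    [0, 0, 0, 118, 2, 61, -1],
    [0, 0, 0, 118, 2, 61, -1],
    [0, 0, 0, 118, 2, 61, -1]
  ]
}}

```text
time: 5.53
ee_pos: [0.553, 0.2135, 0.0394]
eef_rot: [0.631, 0.776, -0.0, -0.0]
ft_force: [0.5, -0.3, 0.6]
width: 0.0006
grip_force: 0.0
```

```bash
python3 look.py wrist
```

```text
5.5333 [27.  22.1 39.4] [ 0.5 -0.3  0.6]
[ 145  106   60   58 2673] [174. 135.] [-34.8 103.3  42. ] if floor [-45.7 102.7  14. ]
[ 222  206   53   52 2070] [248. 231.] [-5.7 60.3 42. ] if floor [-11.6  52.2  14. ]
[ 388  263   32   42 1084] [404. 283.] [68.5 34.1 42. ] if floor [75.6 21.4 14. ]
[299 322   9  62 308] [302. 352.] [18.3 -4.9 42. ] if floor [ 16.6 -24.3  14. ]
[336 322   7  62 325] [339. 353.] [37.6 -5.2 42. ] if floor [ 39.3 -24.7  14. ]
[  89  397  386   25 7438] [296. 410.] [ 14.3 -42.1  42. ] if floor [ 11.9 -68.1  14. ]
```

Request:
{"method": "apply_moves", "body": {
  "steps": [
    [0, 0, 0, 0, 0, -25, -1],
    [0, 0, 0, 0, 0, -55, -1],
    [0, 0, 0, 20, -37, -55, -1],
    [0, 0, 0, 37, -70, -50, -1],
    [0, 0, 0, 37, -70, -35, -1],
    [0, 0, 0, 37, -70, -12, -1],
    [0, 0, 0, 37, -70, -3, -1],
    [0, 0, 0, 37, -70, 0, -1],
    [0, 0, 0, 37, -70, 0, -1],
    [0, 0, 0, 37, -60, 0, -1],
    [0, 0, 0, 37, -50, 0, -1],
    [0, 0, 0, 37, -42, 0, -1],
    [0, 0, 0, 37, -34, 0, -1],
    [0, 0, 0, 37, -26, 0, -1],
    [0, 0, 0, 37, -18, 0, -1],
    [0, 0, 0, 37, -10, 0, -1],
    [0, 0, 0, 37, -4, 0, -1],
    [0, 0, 0, 37, 0, 0, -1],
    [0, 0, 0, 37, 0, 0, -1],
    [0, 0, 0, 37, 0, 0, -1]
  ]
}}

```text
time: 7.25
ee_pos: [0.5454, 0.2496, 0.0394]
eef_rot: [0.631, 0.776, -0.0, -0.0]
ft_force: [-0.3, 0.2, -0.3]
width: 0.0003
grip_force: 0.0
```

```bash
python3 look.py wrist
```

```text
7.25 [26.9 59.1 39.4] [-0.3  0.2 -0.3]
[ 157  193   55   52 2207] [184. 218.] [-34.7 103.6  42. ] if floor [-45.7  96.6  14. ]
[ 379  263   38   43 1235] [398. 284.] [65.5 70.7 42. ] if floor [72.  57.9 14. ]
[299 322   8  62 306] [302. 352.] [18.2 32.  42. ] if floor [16.5 12.5 14. ]
[336 322   7  62 334] [339. 352.] [37.5 32.  42. ] if floor [39.2 12.4 14. ]
[  88  397  387   26 7457] [296. 411.] [14.1 -5.2 42. ] if floor [ 11.7 -31.2  14. ]
```

Request:
{"method": "apply_moves", "body": {
  "steps": [
    [0, 0, 0, 0, 0, -25, -1],
    [0, 0, 0, 0, 0, -55, -1],
    [-0.05, 0, 0, 10, -37, -55, -1],
    [-0.1, 0, 0, 25, -70, -55, -1],
    [-0.1, 0, 0, 40, -100, -50, -1],
    [-0.1, 0, 0, 40, -100, -30, -1],
    [-0.1, 0, 0, 40, -100, -12, -1],
    [-0.1, 0, 0, 40, -100, -3, -1],
    [-0.1, 0, 0, 40, -100, -0.5, -1],
    [-0.1, 0, 0, 40, -100, -0.5, -1]
  ]
}}

```text
time: 8.13
ee_pos: [0.4391, 0.2681, 0.0397]
eef_rot: [0.63, 0.775, 0.038, 0.031]
ft_force: [-0.1, 0.1, -0.0]
width: 0.0006
grip_force: 0.0
```

Request:
{"method": "apply_moves", "body": {
  "steps": [
    [0, 0, 0, 0, 6, 0, -1],
    [0, 0, 0, 0, 14, 0, -1]
  ]
}}

```text
time: 8.3
ee_pos: [0.4539, 0.2714, 0.0423]
eef_rot: [0.63, 0.775, 0.039, 0.032]
ft_force: [0.1, -0.4, 0.7]
width: 0.0004
grip_force: 0.0
```

```bash
python3 look.py wrist; python3 -c "
from h import *
print(rel([22,99,39.5]),rel([-45,99,39.5]), rel([22,99,95]))"
```

```text
8.3 [-58.1  99.2  42.3] [ 0.1 -0.4  0.7]
[ 340  269   48   37 1419] [363. 288.] [-35.6 106.   42. ] if floor [-29.1  92.6  14. ]
[489 312  39  24 750] [508. 325.] [45.7 80.  42. ] if floor [66.3 62.1 14. ]
[299 321   9  63 312] [302. 353.] [-66.9  70.7  42. ] if floor [-65.8  51.2  14. ]
[334 322   9  63 346] [339. 353.] [-47.2  69.   42. ] if floor [-42.6  49.2  14. ]
[482 368  38  30 902] [500. 381.] [47.1 43.2 42. ] if floor [67.9 18.9 14. ]
[  89  397  386   27 7485] [295. 411.] [-71.2  33.6  42. ] if floor [-70.8   7.7  14. ]
[ 0.25515881 77.36130469 11.16400297] [ 0.09164607 10.71305588  4.30950124] [  0.29450442  83.03920743 -44.04478141]
```

Request:
{"method": "apply_moves", "body": {
  "steps": [
    [0, 0, 0, 0, 3, 3.3, -1],
    [0, 0, 0, 0, 11, 4.3, -1],
    [0, 0, 0, 0, 19, 5.1, -1],
    [0, 0, 0, 0, 27, 6.0, -1],
    [0, 0, 0, 0, 35, 6.8, -1],
    [0, 0, 0, 0, 43, 7.6, -1],
    [0, 0, 0, 0, 51, 8.4, -1],
    [0, 0, 0, 0, 59, 9.3, -1],
    [0, 0, 0, 0, 67, 10.1, -1],
    [0, 0, 0, 0, 73, 10.7, -1],
    [0, 0, 0, 0, 77, 11.2, -1],
    [0, 0, 0, 0, 77, 11.2, -1],
    [0, 0, 0, 0, 77, 11.2, -1]
  ]
}}

```text
time: 9.43
ee_pos: [0.529, 0.2871, 0.0378]
eef_rot: [0.63, 0.775, 0.039, 0.031]
ft_force: [-1.1, 0.8, 0.1]
width: 0.0004
grip_force: 0.0
```

```bash
python3 look.py wrist; python3 -c "
from h import *
print(rel([22,99,130]),rel([-60,-50,200]))"
```

```text
9.4333 [18.6 99.1 37.8] [-1.1  0.8  0.1]
[ 383  255   32   44 1073] [399. 276.] [ 57.5 114.   42. ] if floor [ 67.1 101.6  14. ]
[336 321   7  64 342] [339. 353.] [28.9 72.2 42. ] if floor [33.4 52.4 14. ]
[299 322   8  62 309] [302. 353.] [ 9.7 73.7 42. ] if floor [10.8 54.1 14. ]
[  88  396  387   27 7475] [296. 411.] [ 5.8 37.5 42. ] if floor [ 6.2 11.6 14. ]
[ -0.11977968  12.73346178 -91.28751109] [-149.19517279  -61.75918743 -169.08450578]
```

Request:
{"method": "apply_moves", "body": {
  "steps": [
    [0, 0, 0, 0, 4, -30, -1],
    [0, 0, 0, 0, 8, -60, -1],
    [0.05, 0, 0, 0, 10, -92, -1],
    [0.1, 0, 0, -30, -10, -120, -1],
    [0.1, 0, 0, -70, -30, -150, -1],
    [0.1, 0, 0, -110, -50, -180, -1],
    [0.1, 0, 0, -150, -62, -210, -1],
    [0.1, 0, 0, -190, -62, -225, -1],
    [0.1, 0, 0, -220, -62, -225, -1],
    [0.1, 0, 0, -220, -62, -225, -1]
  ]
}}

```text
time: 10.32
ee_pos: [0.492, 0.0499, 0.2575]
eef_rot: [0.632, 0.775, -0.0, 0.002]
ft_force: [1.5, -1.0, -0.8]
width: 0.0003
grip_force: 0.0
```

```bash
python3 look.py wrist w2.png; python3 -c "
from h import *
print(rel([150,-50,150]),R.from_quat(r.read_state()['eef_rot']).as_matrix().T@M)"
```

```text
10.3167 [ -66.5 -125.4  257.5] [ 1.5 -1.  -0.8]
[439   4  26  29 575] [452.  18.] [56.4 53.7 42. ] if floor [65.5 60.7 14. ]
[436  46  26  27 518] [449.  59.] [57.3 19.2 42. ] if floor [66.4 23.6 14. ]
[362  82  37  38 552] [379. 100.] [ -7.3 -16.9  42. ] if floor [ -3.  -15.2  14. ]
[342 126  34  34 493] [358. 143.] [-26.8 -57.   42. ] if floor [-24.  -58.3  14. ]
[425 168  23  22 384] [436. 179.] [ 55.8 -93.9  42. ] if floor [ 64.8 -97.8  14. ]
[ 81.5117994  215.43500504 107.71025389] [[ 0.0093987   0.99994783 -0.00400015]
 [ 0.99995411 -0.00939119  0.00189337]
 [ 0.0018557  -0.00401777 -0.99999021]]
```

View pics/w2.png

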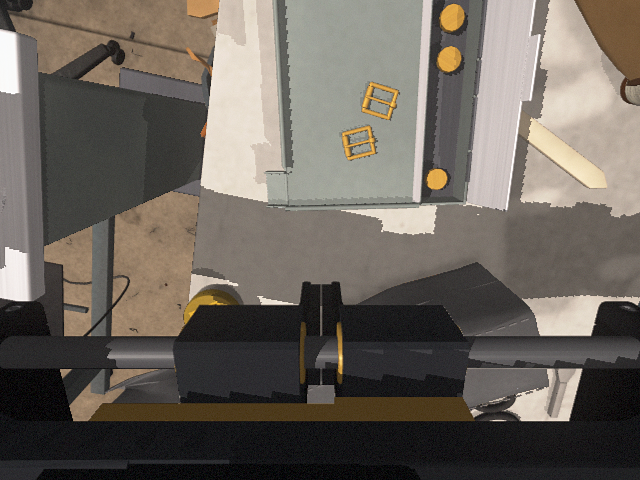

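The three feet at (452,18), (449,59) and (436,179) px lie in the trough. The fourth, at y≈101, was measured in the trough just before this. Both buckles are untouched on the deck. Next I'll move behind the lid.

Request:
{"method": "apply_moves", "body": {
  "steps": [
    [0, 0, 0, 20, 40, 0, -1],
    [0, 0, 0, 40, 80, 0, -1],
    [0, 0, 0, 60, 115, 20, -1],
    [0, 0, 0, 71, 150, 40, -1],
    [0, 0, 0, 71, 190, 60, -1],
    [0, 0, 0, 71, 216, 80, -1],
    [0, 0, 0, 71, 216, 110, -1],
    [0, 0, 0, 71, 216, 140, -1],
    [0, 0, 0, 71, 216, 165, -1],
    [0, 0, 0, 71, 216, 178, -1],
    [0, 0, 0, 71, 216, 178, -1],
    [0, 0, 0, 71, 216, 178, -1]
  ]
}}

```text
time: 11.37
ee_pos: [0.6886, 0.1683, 0.0783]
eef_rot: [0.631, 0.776, 0.0, -0.0]
ft_force: [0.0, -0.4, -0.0]
width: 0.0003
grip_force: 0.0
```

Run:
```python
from h import *
s=r.read_state(); print(s['time'],totray(s['ee_pos']),s['ft_force'])
for t in (100,90,80,70,60,50,40,30,20,10,0):
    a=np.radians(t); rho=45
    k=np.array([87-rho*np.cos(a)+1.3*np.sin(a)+13, -60, 40.5+rho*np.sin(a)+1.3*np.cos(a)]); print(t,k.round(1),rel(k).round(1))
```

```text
11.3667 [150.32595995 -50.01683588  78.31739495] [ 0.04162226 -0.39547261 -0.04261192]
100 [109.1 -60.   84.6] [-10.  -41.2  -6.3]
90 [101.3 -60.   85.5] [-10.  -49.   -7.2]
80 [ 93.5 -60.   85. ] [-10.  -56.8  -6.7]
70 [ 85.8 -60.   83.2] [-10.1 -64.5  -4.9]
60 [ 78.6 -60.   80.1] [-10.1 -71.7  -1.8]
50 [ 72.1 -60.   75.8] [-10.1 -78.2   2.5]
40 [ 66.4 -60.   70.4] [-10.1 -84.    7.9]
30 [ 61.7 -60.   64.1] [-10.1 -88.6  14.2]
20 [ 58.2 -60.   57.1] [-10.1 -92.2  21.2]
10 [ 55.9 -60.   49.6] [-10.1 -94.4  28.7]
0 [ 55.  -60.   41.8] [-10.1 -95.3  36.5]
```

Request:
{"method": "apply_moves", "body": {
  "steps": [
    [0, 0, 0, -6, -10, 0, -1],
    [0, 0, 0, -6, -20, 0, -1],
    [0, 0, 0, -6, -28, -1, -1],
    [0, 0, 0, -6, -35, -2, -1],
    [0, 0, 0, -6, -41, -2, -1],
    [0, 0, 0, -6, -46, -2, -1],
    [0, 0, 0, -6, -51, -2, -1],
    [0, 0, 0, -6, -56, -2, -1],
    [0, 0, 0, -6, -61, -1, -1],
    [0, 0, 0, -6, -65, 0, -1],
    [0, 0, 0, -6, -69, 1, -1],
    [0, 0, 0, -6, -72, 3, -1],
    [0, 0, 0, -6, -72, 3, -1]
  ]
}}

```text
time: 12.45
ee_pos: [0.6186, 0.1473, 0.0741]
eef_rot: [0.631, 0.776, -0.0, -0.0]
ft_force: [-0.4, -0.2, 0.9]
width: 0.0003
grip_force: 0.0
```

```bash
cat > lid.py <<'E'
from h import *
import sys
s=r.read_state(); print(s['time'],totray(s['ee_pos']),s['ft_force'])
c=cam('scene',sys.argv[1]+'.png'); T=totray(cloud(c)); ok=c['z_map']>0
for y0 in(20,60,100):
    q=T[ok&(abs(T[...,1]-y0)<12)&(T[...,0]>25)&(T[...,0]<115)]; q=q[np.argsort(q[:,0])]
    print(y0,[(int(x),int(z)) for x,_,z in q[::max(1,len(q)//25)]])
im=cv2.resize(c['pixels'][170:300,220:420],None,fx=4,fy=4,interpolation=cv2.INTER_CUBIC);cv2.imwrite('pics/'+sys.argv[1]+'c.png',im[:,:,::-1])
E
python3 lid.py lid1
```

```text
12.45 [ 77.51298046 -56.13436747  74.08702837] [-0.42010676 -0.15505078  0.87281364]
20 [(25, -299), (26, 36), (28, -300), (28, 33), (30, 35), (31, -294), (35, 34), (51, 89), (53, 89), (55, 83), (57, 18), (60, 17), (62, 20), (64, 18), (67, 65), (69, 20), (71, 58), (75, 6), (78, 48), (80, 31), (81, 29), (81, 44), (82, 21), (82, 35), (82, 18), (83, 39), (83, 9), (84, 14)]
60 [(25, 35), (26, 36), (27, 37), (30, 35), (33, 34), (49, 21), (55, 18), (56, 20), (58, 79), (60, 18), (62, 17), (64, 70), (65, 66), (67, 5), (70, 19), (73, 54), (76, 49), (79, 28), (80, 11), (80, 19), (80, 13), (81, 16), (81, 13), (81, 10), (82, 41), (82, 16), (83, 24)]
100 [(25, -266), (26, 34), (29, -269), (33, -276), (53, 21), (55, 85), (58, 76), (60, 19), (61, 72), (64, -335), (67, -318), (69, 59), (72, 55), (75, 50), (77, -342), (79, 30), (79, 28), (80, 18), (80, 37), (81, -344), (81, 20), (82, 40), (82, 29), (82, 10), (89, -349), (104, -2), (112, 2)]
```

View pics/lid1c.png

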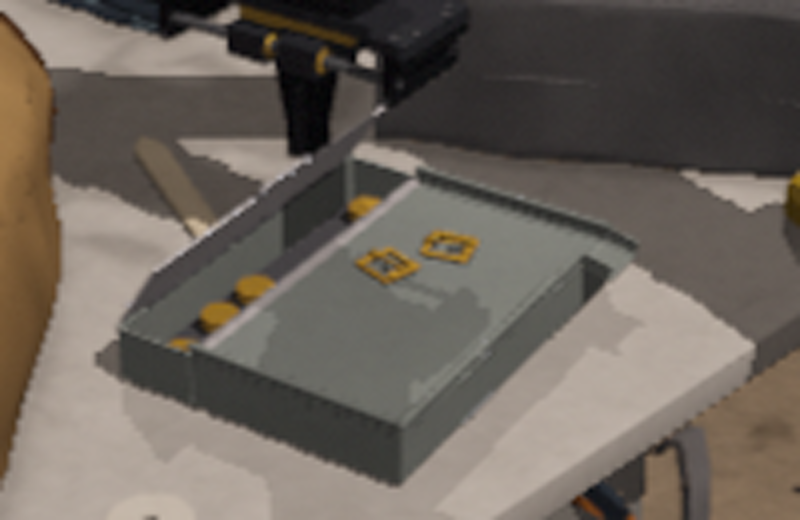

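All four feet are visible in the trough (crop about (180,345), (218,317), (255,290), (365,208)). The lid is at about 55° and following the finger. I'll keep going down the arc.

Request:
{"method": "apply_moves", "body": {
  "steps": [
    [0, 0, 0, 0, -3, 2, -1],
    [0, 0, 0, 0, -6, 5, -1],
    [0, 0, 0, 0, -10, 8, -1],
    [0, 0, 0, 0, -13, 11, -1],
    [0, 0, 0, 0, -16, 15, -1],
    [0, 0, 0, 0, -18, 19, -1],
    [0, 0, 0, 0, -20, 22, -1],
    [0, 0, 0, 0, -21, 26, -1],
    [0, 0, 0, 0, -22, 29, -1],
    [0, 0, 0, 0, -22, 31, -1],
    [0, 0, 0, 0, -22, 31, -1]
  ]
}}

```text
time: 13.42
ee_pos: [0.5976, 0.1429, 0.0431]
eef_rot: [0.631, 0.776, -0.0, -0.0]
ft_force: [-0.3, 0.1, 0.5]
width: 0.0004
grip_force: 0.0
```

Request:
{"method": "apply_moves", "body": {
  "steps": [
    [0, 0, 0, 0, 0, 1, -1],
    [0, 0, 0, 0, 0, 2, -1],
    [0, 0, 0, 0, 0, 2, -1],
    [0, 0, 0, 0, 0, 2, -1]
  ]
}}

```text
time: 13.75
ee_pos: [0.598, 0.1431, 0.0422]
eef_rot: [0.631, 0.776, -0.0, 0.0]
ft_force: [-1.6, -0.7, 6.7]
width: 0.0003
grip_force: 2.7
```

```bash
python3 lid.py lid2
```

```text
13.75 [ 56.49089332 -55.98789269  42.23542751] [-1.64730719 -0.73424634  6.68506685]
20 [(25, -292), (26, -304), (27, -299), (27, -300), (28, 40), (30, 38), (31, -295), (33, 41), (35, 35), (38, 42), (41, 41), (44, 40), (47, 41), (52, 40), (54, 42), (57, 39), (61, 42), (64, 42), (67, 41), (70, 42), (72, 43), (75, 42), (78, 407), (79, 40), (82, 40), (85, 38)]
60 [(25, -306), (26, 34), (28, 36), (30, 37), (31, 34), (32, 35), (34, 35), (35, 41), (38, 41), (42, 40), (43, 39), (47, 38), (49, 40), (52, 38), (55, 40), (57, 40), (60, 41), (61, 40), (64, 40), (67, 39), (69, 39), (70, 44), (72, 41), (77, 40), (81, 43), (82, 41), (84, 43)]
100 [(25, -266), (27, -266), (30, 37), (31, 41), (33, 40), (35, 42), (39, 40), (42, 43), (46, 42), (50, 41), (54, 42), (59, 39), (60, 40), (62, 20), (64, 42), (67, -333), (69, -328), (70, 44), (73, -342), (76, -337), (78, 39), (80, -346), (82, 40), (85, -347), (92, -351), (107, 0), (114, -1)]
```

The lid plane reads z≈41 mm across its width, and the finger rests on it with 6.7 N, so it is on its stop. I'll press once more and then retreat.

Request:
{"method": "apply_moves", "body": {
  "steps": [
    [0, 0, 0, 0, 0, 1, -1],
    [0, 0, 0, 0, 0, 1, -1]
  ]
}}

```text
time: 13.97
ee_pos: [0.5981, 0.1431, 0.0421]
eef_rot: [0.631, 0.776, -0.0, 0.0]
ft_force: [-5.4, -2.6, 13.6]
width: 0.0009
grip_force: 6.5
```

Request:
{"method": "apply_moves", "body": {
  "steps": [
    [0, 0, 0, 0, 0, -5, -1],
    [0, 0, 0, 0, 0, -20, -1],
    [0, 0, 0, 0, 0, -50, -1],
    [0, 0, 0, -10, 0, -90, -1],
    [0, 0, 0, -40, -20, -130, -1],
    [0, 0, 0, -80, -40, -160, -1],
    [0, 0, 0, -120, -60, -180, -1],
    [0, 0, 0, -160, -80, -200, -1],
    [0, 0, 0, -200, -100, -200, -1],
    [0, 0, 0, -230, -100, -200, -1],
    [0, 0, 0, -230, -100, -200, -1],
    [0, 0, 0, -230, -100, -200, -1]
  ]
}}

```text
time: 14.97
ee_pos: [0.5465, -0.1099, 0.2421]
eef_rot: [0.634, 0.773, -0.001, 0.001]
ft_force: [1.5, -0.4, -0.6]
width: 0.0002
grip_force: 0.0
```

```bash
python3 lid.py lid3; python3 look.py wrist | tail -6
```

```text
14.9667 [ -45.92139674 -293.05189157  242.13670277] [ 1.51702947 -0.3960183  -0.6147381 ]
20 [(25, -299), (26, 35), (27, -295), (28, 39), (28, -297), (29, 41), (30, -293), (31, 41), (34, 34), (36, 41), (38, 41), (40, 41), (44, 39), (45, 41), (49, 40), (53, 39), (55, 40), (57, 42), (60, 39), (62, 40), (67, 41), (69, 38), (71, 40), (72, 43), (76, 41), (80, 40), (83, 42), (85, 41)]
60 [(25, 35), (27, 36), (29, 36), (30, 34), (31, 39), (33, 41), (35, 41), (38, 42), (41, 39), (42, 41), (45, 40), (47, 40), (49, 41), (53, 42), (55, 42), (58, 41), (61, 43), (64, 40), (67, 38), (70, 40), (71, 43), (73, 42), (77, 41), (81, 41), (82, 40), (85, 39)]
100 [(25, 36), (28, 36), (30, 43), (32, 36), (35, 40), (39, 40), (43, 42), (45, 41), (49, 40), (54, 42), (56, -323), (60, 43), (61, 42), (64, -336), (66, -328), (69, 41), (70, -324), (72, 42), (77, 40), (79, 42), (81, 42), (82, 14), (86, 41), (92, -351), (110, 2), (114, -2)]
15.0167 [ -44.8 -289.4  241.8] [-0.4  0.7 -0.3]
```

View pics/lid3.png

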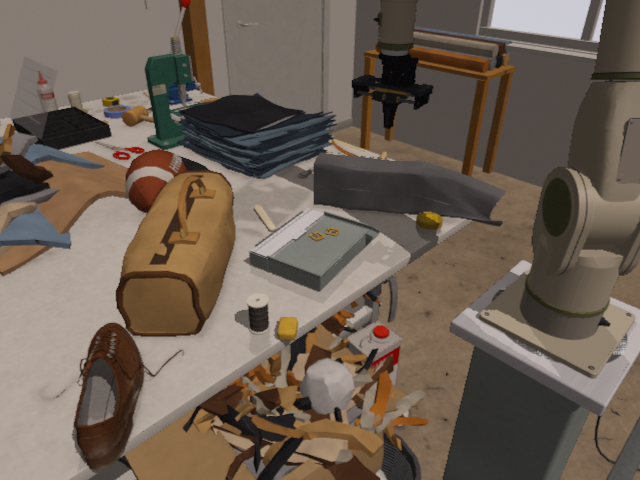

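The lid lies flat over the trough (about (300,230) px). Both buckles are still on the deck (about (317,236) and (333,231)), the spool, wax and tin have not moved, and the arm is clear. I'm handing in.

```bash
python3 -c "
from bench import r
print(r.close_job())"
```

```text
the job is handed in; nothing more can be done
None
```

The job is handed in: the last images showed all four feet in the trough with the lid then pushed flat shut over them, both buckles on the deck, and the spool, beeswax and tin where they stood, at about 15 s on the robot's clock.

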